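Load the gel dryer and hold its recessed start key

ROBOT

A 7-joint arm with a two-finger parallel gripper is mounted at the origin on the work surface. World frame = base frame: x ahead of the robot, y to its left, z up, the work surface at z = 0. Lengths are in m, angles in rad, forces in N, time in s.
With the tool pointing down it reaches from about 0.375 to 0.925 m from the base axis. Payload 3.1 kg.
Tool frame: the origin (TCP) lies at the very end of the fingers, on their centre line; the grasp point (between the pads) lies 19 mm behind it; z points along the fingers, y is the line along which they close (so a half turn about z gives the same grasp; the last joint's range is limited). The gripper opens to 85 mm and grips with 20 to 120 N. Pads are 22 mm wide; open, the fingers measure 114 mm over their backs; the gripper's body (76 mm by 85 mm) begins 54 mm behind the grasp point. The pads swing forward as they close: fully open they stand 13 mm farther back than shut.
Start: joints at [1.226, 0.383, 0.044, 1.598, -0.018, 1.161, -0.05], TCP at [0.159, -0.63, 0.231] pointing down, gripper open.
Joint ranges: [-2.61, 2.61], [-0.41, 2.15], [-1.48, 1.57], [0, 2.5], [-1.57, 4.71], [0.05, 1.97], [-2.85, 2.85]. Speed limits (rad/s): [2.79, 2.79, 3.14, 3.14, 3.14, 3.14, 3.14].

INTERFACE

Orientations are given as a 3x3 rotation matrix whose columns are the frame's x, y, z axes.
In Python, from bench import telemetry, vision, robot gives the robot as it stands.
- The arm moves only by the tool step_arm, never from a script. Its argument "targets" is a list of rows, each a list of 6 numbers: the shift along the tool's x, y, z in mm, then the turn, a rotation vector about the tool's x, y, z in rad. In form: [[dx, dy, dz, ax, ay, az], ...]. A call has 1 to 12 rows; each row shifts and turns the commanded pose from where the row before left it, along the tool's axes as they then stand; what a row does not reach is not made up. A row lasts 1/8 s, in which the tool goes at most 62.5 mm and 10.7 degrees, less where a joint would pass 70% of its speed; a pose out of reach is approached as far as the arm can. A call with a gripper value outside its range is refused whole. "gripper" is the finger opening in mm, from 0 to 85.4, set as the call begins (left out, the last holds). The fingers move at their own pace and stop on an object; "grip_force" is the grip in N (left out, the last holds). Time passes only in rows, so rows that do not move let the fingers close. It gives the time, the measured TCP pose, the force, the opening and the grip force at its end, in the units of the state.
- telemetry.sense(): the state, without advancing time (a new reading comes with each control period).
- vision.grab_frame(name): name is "side" or "top"; returns a dict with "color" (400x640x3 uint8, red, green, blue), "z_map" (400x640 float32, m along the optical axis (not along the pixel's ray), 0 where there is no reading), "mtx" (3x3 intrinsics, pixels), "k1" (the pictures are not rectified: a ray, as slopes to the right and down, at radius r is drawn at 1 + k1 r^2 times it, then the intrinsics apply), "R" (3x3) and "t" (3): a world point X has camera coordinates R X + t. Camera axes: x right, y down, z forward; pixel columns grow to the right and rows downward; lengths in m; the calibration is good to about 2 mm. A picture is of the moment at which its call begins.
- robot.sign_off(): hands the job in; it is judged then, once.
The state is a dict: "t": time; "qpos": joint angles; "joint_velocities": joint speeds; "tau": joint torques, N m; "tcp_pos": TCP position; "ee_rot": TCP orientation; "ft_force": force on the tool from outside, world axes, zero at the start; "torque": the same for the moment, N m; "finger_gap": opening from 0.0 (shut) to 1.0 (fully open); "grip_force": force on a finger pad.
Only numpy, scipy, OpenCV 4.12 (cv2) and the standard library are available. Lean on these libraries where they do the work, as an engineer would, in place of code of your own. Each camera call takes 0.05 s, during which the arm holds its last target. There are 200 camera calls.

TASK

Take the blue-banded gel cassette off its sloping rest and stand it, blue band up, in the dryer's empty slot (the one with yellow tabs at its ends), down on the slot floor, and let go of it. Then take the orange stylus out of its stand, put its thin tip through the orange-ringed hole in the dryer's panel, press the recessed green start key fully down and finish like that, the gripper still holding the stylus and the stylus still holding the key down. Leave the two other cassettes, the red sharps container and the blue-capped bottle where they are.

Things in the scene. Friction and masses are not known exactly. Their poses are not given: they have to be found in the camera images.
- cassette_center (a point): Centre of the cassette to load: pale plate 8 mm thick (x, square to its faces), 100 mm wide (y), 90 mm high (z, bottom to top edge), 90 g, blue band 14 mm high along the top edge. It starts leaning on the rest, z tilted 0.6 rad from vertical, top edge towards the robot, x pointing out of the upper face. The rest's metal reaches only 40 mm up from its bottom edge; above that both faces are free.
- rest: Metal sloping rest with a base plate 110 x 100 x 10 mm (origin at the centre of its underside, its x axis points away from the robot's side at yaw 0). Fixed. The middle of the cassette's bottom edge stands on its ledge, 42 mm above the origin; the highest metal is 73 mm above the table.
- slot: The empty slot with yellow tabs: origin at the middle of its floor, y along the slot, z up. 12 mm wide (x), 110 mm long (y), 25 mm deep; mouth 70 mm above the table, 2 mm chamfer. A seated cassette has its centre 45 mm above this origin; either face may look either way. It is one of three parallel slots 50 mm apart; the other two hold cassettes.
- dryer: Gel dryer, a fixed white and grey box 180 (x) x 220 (y) x 70 mm high, origin under its middle (box from y = -107 to +113 mm). Slots at x = -50, 0, +50 mm, centred on y = -42 mm; aperture at x = -40, y = +68 mm.
- aperture (a point): Centre of the round 16 mm hole, at the level of the panel's top face (70 mm above the table), ringed in orange; the hole goes straight down, the same width all the way.
- key_top (a point): Centre of the top of the green key, 14 mm across, 20 mm below the panel face when not pressed; it moves straight down.
- key (a joint): Travel of the key in m: 0 = up, 0.006 = fully down on its stop. A spring pushes it up with 2 N at the top and 5.9 N fully down.
- stylus_grip (a point): Middle of the stylus's handle, an orange cylinder 16 mm across and 75 mm long; below it a 6 mm steel shaft 55 mm long ending in the tip. z points from tip to handle. This point is 92.5 mm above the tip, 37.5 mm from either end of the handle. 60 g. It starts upright in the stand, this point 97.5 mm above the table.
- stylus_tip (a point): Tip (lower end) of the stylus's shaft.
- stand: White stylus stand, a fixed block 55 x 55 x 60 mm high, origin under its middle, with a 10 mm hole down its middle; the shaft hangs in the hole and the handle's shoulder rests on the block's top.
- cassette_b_center (a point): Centre of a grey-banded cassette (same size) standing in another slot, top 135 mm above the table; leave it alone.
- cassette_c_center (a point): Centre of the other grey-banded cassette standing in a slot, top 135 mm above the table; leave it alone.
- sharps: Red sharps container, 90 x 90 x 116 mm high, origin under its middle; leave it alone.
- media: Bottle with a blue cap, 66 mm across, 130 mm high, origin under its middle; leave it alone.
Not all that is in view belongs to the job. Of the things shaped like the part that bears stylus_grip, the orange one is meant.

How it is judged:
By the outcome, as a careful person would: the job done as asked, in the order asked, and still so for the second after the job is handed in, while the arm keeps its last pose, push and grip.
It also fails if it takes over 61 s, if anything falls off the work surface, if the arm or the gripper's body presses on something with over 40 N, if the wrist force passes 120 N, or if a joint passes its speed limit or range.

## Working session

There is one attempt and no reset: what is moved stays moved. The work goes in short steps, Python scripts to look and compute and a tool call to move; the robot and the scene stay as the last step left them, time stands still between calls to the robot, and variables do not carry over. Pictures are saved under pics/ and viewed, at most 10 in all, crops included, and the job is handed in when it is done.

Besides the shell and the picture viewer there is one more tool, called after "Emit:" as name(argument=value, ...) on one line, values as JSON. step_arm: Moves the arm, as the interface text tells. Its arguments: {"type":"object","properties":{"targets":{"type":"array","items":{"type":"array","items":{"type":"number"}}},"gripper":{"type":"number"},"grip_force":{"type":"number"}},"required":["targets"]}

```bash
ls; mkdir -p pics; cat > h.py <<'E'
import numpy as np, cv2
from bench import telemetry, vision, robot
def grab(n):
    f=vision.grab_frame(n); np.savez(f'{n}.npz',**f); return f
def load(n): return dict(np.load(f'{n}.npz'))
def save(f,name): cv2.imwrite('pics/'+name,f['color'][:,:,::-1])
def world(f,u,v,z=None,d=None):
    """pixel -> world at depth map (default) or on plane Z=z"""
    K=f['mtx'];k=float(f['k1'])
    p=cv2.undistortPoints(np.array([[[u,v]]],float),K,np.array([k,0,0,0,0.])).ravel()
    r=np.array([p[0],p[1],1]);R=f['R'];t=f['t']
    if z is None:
        if d is None:
            w=f['z_map'][int(v)-1:int(v)+2,int(u)-1:int(u)+2];w=w[w>0];d=np.median(w) if w.size else np.nan
        return R.T@(r*d-t)
    c=-R.T@t; q=R.T@r
    return c+q*(z-c[2])/q[2]
def pix(f,X):
    x=f['R']@np.array(X)+f['t']; a=x[:2]/x[2]; a=a*(1+float(f['k1'])*(a@a))
    return (f['mtx']@np.r_[a,1])[:2]
def cloud(f):
    v,u=np.mgrid[0:400,0:640]
    p=cv2.undistortPoints(np.stack([u,v],-1).reshape(-1,1,2).astype(float),f['mtx'],np.array([float(f['k1']),0,0,0,0.])).reshape(-1,2)
    d=f['z_map'].reshape(-1,1); P=(np.c_[p,np.ones(len(p))]*d-f['t'])@f['R']
    P[d[:,0]==0]=np.nan
    return P.reshape(400,640,3)
E
python3 - <<'E'
from h import *
for n in('top','side'):
    f=grab(n); save(f,n+'0.png'); print(n,f['k1'],-f['R'].T@f['t'],f['R'][2],f['mtx'][0,0])
s=telemetry.sense();print(s)
E
```

```text
pics
top -0.06654038469837742 [ 0.43292559 -0.01970406  1.38648132] [ 0.06647116  0.01677849 -0.99764727] 452.3631712827082
side -0.09918801497589005 [0.15837746 0.81635346 0.6286028 ] [ 0.34588637 -0.78895388 -0.50785273] 438.41269000172906
{'t': 0.1, 'qpos': array([ 1.22621028,  0.3837756 ,  0.04386023,  1.59943646, -0.01792101,
        1.16119337, -0.04990119]), 'joint_velocities': array([-0.00071058, -0.00220045, -0.00100098, -0.0033249 ,  0.00031897,
       -0.00119837, -0.00100939]), 'tau': array([ 2.41567366e-03, -4.34728253e+01,  1.02919199e+00, -2.50455701e+01,
        1.08334422e-02,  5.47815958e-03,  2.22431311e-05]), 'tcp_pos': array([ 0.15856671, -0.62947214,  0.22998965]), 'ee_rot': array([[ 9.69690777e-01,  2.44334404e-01, -7.04429072e-04],
       [ 2.44335391e-01, -9.69688020e-01,  2.31513983e-03],
       [-1.17408123e-04, -2.41708669e-03, -9.99997072e-01]]), 'ft_force': array([ 0.1718019 ,  0.36254882, -0.53001862]), 'torque': array([ 0.0003554 , -0.06060358, -0.00935395]), 'grip_force': 0.0, 'finger_gap': 1.0027043735111156}
```

View pics/top0.png

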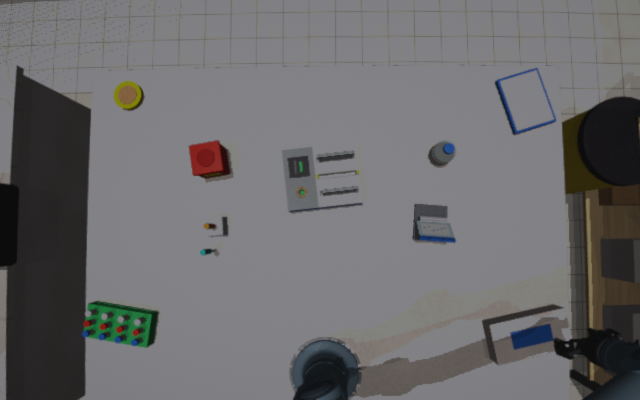

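View pics/side0.png

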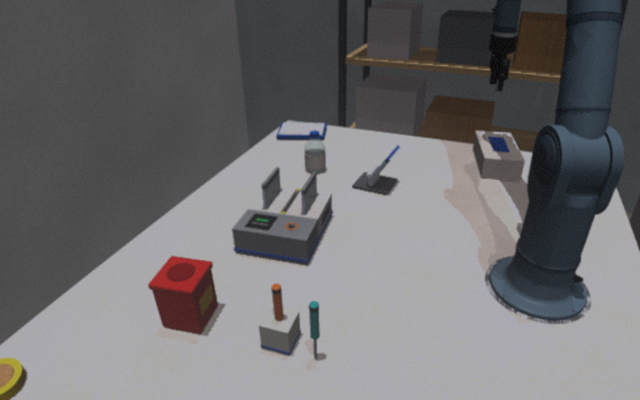

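Top view: the middle slot (yellow tabs at 318,176 and 358,172) is empty, and the cassette is on its rest at (435,228). The stylus-shaped things are orange at (210,226) top / (277,300) side, and teal at (207,251) / (314,320). The orange one in the white stand is meant. I'll confirm it in an enlarged crop.

```bash
python3 - <<'E'
from h import *
f=load('top');g=load('side')
def crop(f,u,v,w,h,s): 
    c=f['color'][v:v+h,u:u+w,::-1]; c=cv2.convertScaleAbs(c,alpha=1.4,beta=10); return cv2.resize(c,None,fx=s,fy=s,interpolation=cv2.INTER_CUBIC)
a=crop(f,275,140,100,75,4)      # dryer
b=crop(f,400,190,100,75,4)
c=crop(f,190,205,100,75,4); d=crop(g,235,275,100,75,4)
cv2.imwrite('pics/m1.png',np.vstack([np.hstack([a,b]),np.hstack([c,d])]))
C=cloud(f);S=cloud(g)
hsv=cv2.cvtColor(f['color'],cv2.COLOR_RGB2HSV);hs=cv2.cvtColor(g['color'],cv2.COLOR_RGB2HSV)
# cassette points
for nm,P in(('top',C),('side',S)):
    m=(P[...,2]>.045)&(P[...,2]<.2)&(P[...,1]<-.2)&(P[...,1]>-.5)&(P[...,0]<.48)&(P[...,0]>.3)
    q=P[m]; print(nm,len(q),q.min(0),q.max(0))
    c0=np.median(q,0);k=np.abs((q-c0)).max(1)<.1;q=q[k]
    for _ in range(4):
        c0=q.mean(0);n=np.linalg.svd(q-c0)[2][2];n*=np.sign(n[2]);e=(q-c0)@n;q=q[abs(e)<max(2*e.std(),.003)]
    print('plane',len(q),c0,n,e.std(),'tilt',np.arccos(n[2]),'yaw',np.arctan2(n[1],n[0]))
# yaw of grey cassettes tops
for nm,P in(('top',C),('side',S)):
    m=(P[...,2]>.122)&(P[...,2]<.15)&(abs(P[...,1])<.12)&(P[...,0]>.4)&(P[...,0]<.75)
    n,l,st,ce=cv2.connectedComponentsWithStats(m.astype(np.uint8))
    for i in range(1,n):
        if st[i,4]>10:
            q=P[l==i];c0=q.mean(0);d=np.linalg.svd(q[:,:2]-c0[:2])[2][0];print(nm,st[i],c0,q.min(0),q.max(0),np.arctan2(d[1],d[0]))
    m=(P[...,2]>.06)&(P[...,2]<.08)&(abs(P[...,1])<.15)&(P[...,0]>.4)&(P[...,0]<.75)
    q=P[m];r=cv2.minAreaRect((q[:,:2]*1000).astype(np.float32));print(nm,'dryer top',r,q[:,2].mean())
    m=(P[...,2]>.115)&(P[...,2]<.15)&(P[...,1]>.2)&(P[...,1]<.34)&(P[...,0]<.45)&(P[...,0]>.25);
    v,u=np.where(m);print('styl',np.c_[u,v,P[m]*1000].astype(int)[:40:3].tolist())
E
```

```text
top 803 [ 0.39547626 -0.37276762  0.04509047] [ 0.47104886 -0.26876167  0.12227972]
plane 643 [ 0.42760824 -0.32003483  0.08391858] [ 0.80413914 -0.06435904  0.59094683] 0.0018675703084394507 tilt 0.9385643032240151 yaw -0.07986446675397191
side 236 [ 0.39481323 -0.36546544  0.04520783] [ 0.46802506 -0.26333636  0.11983736]
plane 191 [ 0.42970461 -0.29754901  0.08087579] [0.76816305 0.00498647 0.64023485] 0.00396940888588449 tilt 0.8759923805910739 yaw 0.0064913277037475
top [318 151  36   7 133] [ 0.64324393 -0.03449537  0.13367809] [ 0.63466175 -0.08376466  0.12228275] [0.6519954  0.01403973 0.14031554] -1.4695230660724867
top [321 186  37   7 121] [ 0.54415885 -0.04512934  0.13430622] [ 0.53650322 -0.09396053  0.12392754] [0.55324777 0.0060896  0.14111356] -1.4644510989339732
top dryer top ((589.6785888671875, 5.933502197265625), (180.9278106689453, 220.4176025390625), 6.099599361419678) 0.06953822579978226
styl [[205, 224, 449, 329, 135], [208, 224, 449, 322, 132], [204, 225, 446, 332, 137], [207, 225, 446, 324, 133], [210, 225, 446, 319, 120], [206, 226, 443, 327, 132], [209, 22
[... 340 characters left out ...]
9745] -1.4761299774848398
side [301 171  15  24 143] [ 0.54232962 -0.03587407  0.13291371] [ 0.53473919 -0.09149157  0.12209158] [0.55252345 0.00763636 0.1379982 ] 1.6683673360130573
side dryer top ((589.9600830078125, 5.19903564453125), (181.8113250732422, 227.89732360839844), 5.981031894683838) 0.0707283359547211
styl [[275, 283, 448, 323, 137], [274, 284, 449, 325, 135], [277, 284, 445, 322, 135], [273, 285, 449, 329, 136], [276, 285, 445, 326, 135], [279, 285, 441, 322, 133], [275, 286, 446, 328, 134], [278, 286, 440, 327, 136], [272, 287, 448, 335, 137], [275, 287, 444, 331, 136], [278, 287, 439, 330, 136], [272, 288, 447, 336, 136], [275, 288, 443, 332, 135], [278, 288, 438, 331, 135]]
```

View pics/m1.png

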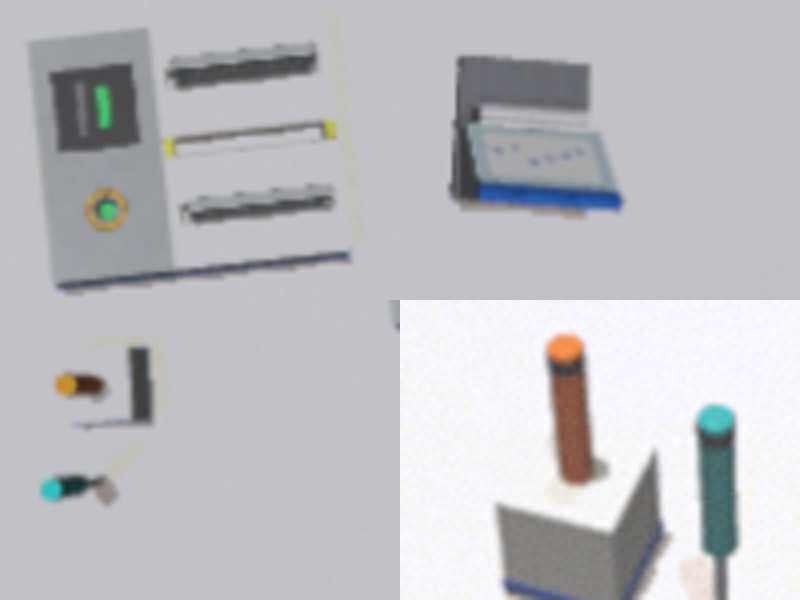

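The crop confirms the orange-capped stylus in the white stand is the right one; the teal one stands apart. The slot tabs are at top (317,177) and (357,172), and the ringed hole is at (302,192). Next I'll fit the cassette's rectangle and work out the first moves.

```bash
cat >> h.py <<'E'
from scipy.spatial.transform import Rotation as Ro
def delta(p,R,p1,R1):
    """tool-frame shift mm (before turn) and turn from pose to pose"""
    return np.round(1000*R.T@(np.array(p1)-p),1), np.round(Ro.from_matrix(R.T@R1).as_rotvec(),4)
def Rtool(yaw,tilt):  # tool y = cassette x, tool z = -cassette z
    c,s=np.cos(yaw),np.sin(yaw)
    zc=np.array([-np.sin(tilt)*c,-np.sin(tilt)*s,np.cos(tilt)]); xc=np.array([np.cos(tilt)*c,np.cos(tilt)*s,np.sin(tilt)])
    return np.c_[np.cross(xc,-zc),xc,-zc]
E
python3 - <<'E'
from h import *
for nm in('top','side'):
    f=load(nm);C=cloud(f)
    m=(C[...,2]>.045)&(C[...,2]<.2)&(C[...,1]<-.2)&(C[...,1]>-.5)&(C[...,0]<.48)&(C[...,0]>.38)
    hsv=cv2.cvtColor(f['color'],cv2.COLOR_RGB2HSV)
    b=m&(hsv[...,0]>105)&(hsv[...,0]<130)&(hsv[...,1]>150)
    q=C[b];print(nm,'blue',len(q),q.min(0),q.max(0),q.mean(0))
    d=np.linalg.svd(q-q.mean(0))[2][0];print('dir',d,'yaw',np.arctan2(d[0],-d[1]), np.arctan2(-d[0],d[1]))
    q=C[m];R=Rtool(-.07,.6);c=q-[.4276,-.32,.0839]
    L=c@R; k=abs(L[:,1])<.004;L=L[k]   # tool coords: x=y_c, y=n, z=-zc
    r=cv2.minAreaRect((L[:,[0,2]]*1000).astype(np.float32));print(nm,k.sum(),r,'n off',np.median(L[:,1]))
    # base plate of rest
    m=(C[...,2]>.004)&(C[...,2]<.018)&(C[...,1]<-.2)&(C[...,1]>-.42)&(C[...,0]<.56)&(C[...,0]>.36)
    print('base',cv2.minAreaRect((C[m][:,:2]*1000).astype(np.float32)))
f=load('top')
print('aperture',world(f,301.75,192.5,z=.07),'tabs',world(f,317.5,177,z=.07),world(f,357.5,172.25,z=.07))
print('stylus',world(f,190+66/4,205+384/4-75,z=.135), world(load('side'),235+(566-400)/4,275+(346-300)/4,z=.135))
E
```

```text
top blue 131 [ 0.39842999 -0.36618452  0.10561206] [ 0.41303593 -0.26939981  0.12227972] [ 0.40559611 -0.31754207  0.1149557 ]
dir [-0.07830447 -0.99691239 -0.00583905] yaw -0.0783860549836748 3.0632065986061185
top 637 ((-0.6120185852050781, 0.6830062866210938), (100.63407897949219, 93.80912780761719), 0.7011331915855408) n off -6.610077513732123e-05
base ((460.3810729980469, -310.4239807128906), (219.9332275390625, 195.18423461914062), 89.69435119628906)
side blue 8 [ 0.39934876 -0.35603172  0.11572711] [ 0.40504233 -0.27285068  0.11819177] [ 0.40187093 -0.31337495  0.11682466]
dir [ 0.07679961  0.99703641 -0.00449546] yaw 3.0647165723762204 -0.07687608121357278
side 87 ((3.936229705810547, 1.654571533203125), (102.35682678222656, 92.02509307861328), 0.37510162591934204) n off -0.0012426867623629534
base ((475.9043884277344, -286.01171875), (173.72189331054688, 161.93942260742188), 88.2979736328125)
aperture [0.54109123 0.06372368 0.07      ] tabs [0.58632693 0.01748488 0.07      ] [ 0.59952534 -0.0996743   0.07      ]
stylus [0.44383917 0.32579341 0.135     ] [0.44308792 0.32859293 0.135     ]
```

```bash
python3 - <<'E'
from h import *
s=telemetry.sense();p,R=s['tcp_pos'],s['ee_rot']
R0=Rtool(-.078,0);R1=Rtool(-.078,.6);zc=-R1[:,2];g=np.array([.424,-.319,.080])+.008*zc
pre=g+.1*zc
print(pre,delta(p,R,pre+[0,0,.05],R0)); print(delta(pre,R0,pre,R1))
print(Ro.from_matrix(R.T@R1).as_rotvec(), delta(p,R,pre+[0,0,.05],R1))
E
```

```text
[ 0.36320402 -0.31424827  0.16913625] (array([ 275.5, -255.6,   11.4]), array([-0.0022, -0.0014, -1.246 ]))
(array([0., 0., 0.]), array([-0.6, -0. ,  0. ]))
[-0.52158709  0.37184965 -1.20690427] (array([ 275.5, -255.6,   11.4]), array([-0.5216,  0.3718, -1.2069]))
```

Emit:
step_arm(targets=[[46,-43,2,0,0,0],[46,-43,2,0,0,0],[46,-43,2,0,0,0],[46,-43,2,0,0,0],[46,-42,2,0,0,0],[46,-42,1,0,0,0],[0,0,0,0,0,-0.178],[0,0,0,0,0,-0.178],[0,0,0,0,0,-0.178],[0,0,0,0,0,-0.178],[0,0,0,0,0,-0.178],[0,0,0,0,0,-0.178]], gripper=45)

```text
t: 1.6
tcp_pos: [0.3623, -0.316, 0.2198]
ee_rot: [[0.248, 0.969, -0.001], [0.969, -0.248, 0.001], [0.001, -0.001, -1.0]]
ft_force: [0.1, -0.1, 0.2]
finger_gap: 0.525
grip_force: 0.0
```

Emit:
step_arm(targets=[[0,0,0,0,0,-0.178],[0,0,0,-0.15,0,0],[0,0,0,-0.15,0,0],[0,0,0,-0.15,0,0],[0,0,0,-0.15,0,0],[0,0,0,0,0,0],[0,0,0,0,0,0]])

```text
t: 2.48
tcp_pos: [0.3638, -0.3156, 0.2205]
ee_rot: [[0.075, 0.832, 0.55], [0.997, -0.064, -0.04], [0.002, 0.551, -0.835]]
ft_force: [0.6, -0.3, -0.3]
finger_gap: 0.531
grip_force: 0.0
```

```bash
cat >> h.py <<'E'
def to(p1,R1):
    s=telemetry.sense();print('t',s['t'],'p',s['tcp_pos'].round(4),'q',s['qpos'].round(2),'F',s['ft_force'].round(1),s['finger_gap'],s['grip_force'])
    print(delta(s['tcp_pos'],s['ee_rot'],p1,R1))
E
python3 - <<'E'
from h import *
R1=Rtool(-.078,.6);zc=-R1[:,2];g=np.array([.424,-.319,.080])+.008*zc
to(g+.1*zc,R1)
E
```

```text
t 2.475 p [ 0.3638 -0.3156  0.2205] q [ 1.   -0.11 -0.09  2.31 -0.74  0.66  1.37] F [ 0.6 -0.3 -0.3] 0.5305478582976318 0.0
(array([  1.2, -28.9,  42.5]), array([-0.0165, -0.0034,  0.0015]))
```

Good: the tilt is reached. I'll move onto the approach axis, then check from close by.

Emit:
step_arm(targets=[[0,-15,21,-0.016,0,0],[1,-14,21,0,0,0],[0,0,20,0,0,0],[0,0,0,0,0,0],[0,0,0,0,0,0]])

```text
t: 3.1
tcp_pos: [0.3752, -0.3157, 0.1537]
ee_rot: [[0.074, 0.822, 0.565], [0.997, -0.062, -0.041], [0.001, 0.566, -0.824]]
ft_force: [-0.6, 1.4, 1.1]
finger_gap: 0.531
grip_force: 0.0
```

```bash
python3 - <<'E'
from h import *
R1=Rtool(-.078,.6);zc=-R1[:,2];g=np.array([.424,-.319,.080])+.008*zc
to(g,R1)
f=grab('top');g_=grab('side')
def crop(f,u,v,w,h,s): return cv2.resize(cv2.convertScaleAbs(f['color'][v:v+h,u:u+w,::-1],alpha=1.4,beta=10),None,fx=s,fy=s,interpolation=cv2.INTER_CUBIC)
cv2.imwrite('pics/m2.png',np.hstack([crop(f,390,180,100,100,4),crop(g_,330,120,100,100,4)]))
E
```

```text
t 3.1 p [ 0.3752 -0.3157  0.1537] q [ 0.96  0.03 -0.07  2.37 -0.98  0.52  1.63] F [-0.6  1.4  1.1] 0.5310124953163494 0.0
(array([ 0.2, -1.4, 80.4]), array([ 0.0018, -0.0033,  0.0025]))
```

View pics/m2.png

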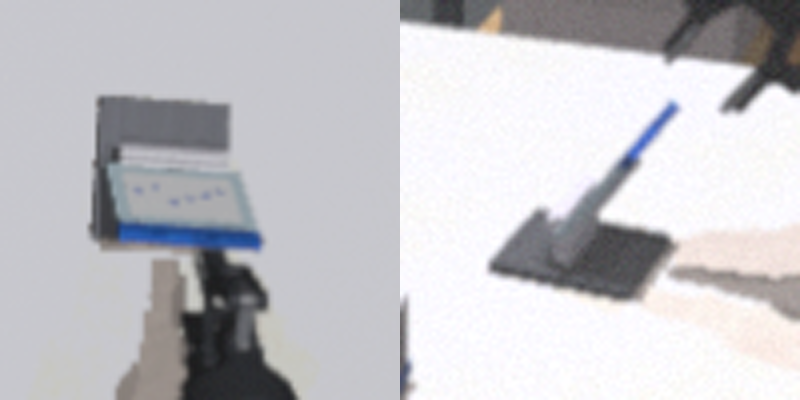

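```bash
python3 - <<'E'
from h import *
f=load('top');g=load('side');s=telemetry.sense();p,R=s['tcp_pos'],s['ee_rot']
for e in(0,.024,-.024):
    X=p+R[:,1]*e-R[:,2]*.005;print((pix(f,X)-[390,180])*4,(pix(g,X)-[330,120])*4+[400,0])
P=cloud(f);m=(P[...,2]>.135)&(P[...,2]<.175)&(P[...,1]<-.2)&(P[...,1]>-.42)&(P[...,0]>.3)&(P[...,0]<.5)
q=(P[m]-p)@R;print(len(q),q.min(0),q.max(0),np.median(q,0))
R1=R;c=np.array([.424,-.319,.080]);zc=-R[:,2]
for a in(-.05,.05):
  X=c+.045*zc+R[:,1]*.004+R[:,0]*a;print((pix(f,X)-[390,180])*4,(pix(g,X)-[330,120])*4+[400,0])
E
```

```text
[200.47643609 285.62148642] [697.77396033  79.15280543]
[207.06014406 256.99691723] [671.63127529  56.34987752]
[194.00956321 313.66020478] [723.92147842 102.00522195]
48 [-0.00941521 -0.0485624  -0.05225081] [ 0.01142564  0.02747806 -0.00228364] [ 0.00655578 -0.02381381 -0.02249418]
[259.71417932 244.55935808] [673.5897714   98.08760589]
[117.36871506 234.82361482] [629.52135341 150.3024622 ]
```

Projections match the picture: finger tips at (671,56) and (724,102), blue edge at (675,104), so the plate sits between the fingers. I'll slide on and close.

Emit:
step_arm(targets=[[0,-1,20,0,0,0],[0,0,20,0,0,0],[0,0,20,0,0,0],[0,0,10,0,0,0],[0,0,10,0,0,0],[0,0,2,0,0,0],[0,0,0,0,0,0]])

```text
t: 4.08
tcp_pos: [0.4195, -0.3189, 0.085]
ee_rot: [[0.076, 0.822, 0.564], [0.997, -0.064, -0.042], [0.002, 0.566, -0.824]]
ft_force: [-0.1, -1.1, -0.7]
finger_gap: 0.524
grip_force: 0.0
```

Emit:
step_arm(targets=[[0,0,0,0,0,0],[0,0,0,0,0,0],[0,0,0,0,0,0],[0,0,0,0,0,0],[0,0,0,0,0,0],[0,0,0,0,0,0]], gripper=0, grip_force=30)

```text
t: 4.82
tcp_pos: [0.4218, -0.3192, 0.0866]
ee_rot: [[0.075, 0.82, 0.568], [0.997, -0.062, -0.041], [0.002, 0.569, -0.822]]
ft_force: [2.6, -0.3, 6.0]
finger_gap: 0.089
grip_force: 35.6
```

Emit:
step_arm(targets=[[0,2.5,0,0,0,0],[0,0,-10,0,0,0],[0,0,-20,0,0,0],[0,0,-30,0,0,0],[0,0,-40,0,0,0],[0,0,-20,0,0,0],[0,0,0,0,0,0],[0,0,0,0,0,0]], grip_force=45)

```text
t: 5.82
tcp_pos: [0.3533, -0.313, 0.1835]
ee_rot: [[0.075, 0.823, 0.563], [0.997, -0.064, -0.04], [0.004, 0.564, -0.826]]
ft_force: [-0.1, -0.7, -0.4]
finger_gap: 0.086
grip_force: 44.6
```

```bash
python3 - <<'E'
from h import *
slot=np.array([.594,-.0394])
R1=Rtool(.104,0); s=telemetry.sense()
to(s['tcp_pos'],R1)
to([*slot,.22],R1)
E
```

```text
t 5.825 p [ 0.3533 -0.313   0.1835] q [ 0.96 -0.06 -0.03  2.37 -0.87  0.6   1.53] F [-0.1 -0.7 -0.4] 0.08645452709003526 44.63696300983429
(array([0., 0., 0.]), array([ 0.598 ,  0.0504, -0.1752]))
t 5.825 p [ 0.3533 -0.313   0.1835] q [ 0.96 -0.06 -0.03  2.37 -0.87  0.6   1.53] F [-0.1 -0.7 -0.4] 0.08645452709003526 44.63696300983429
(array([291.1, 201.2,  94.5]), array([ 0.598 ,  0.0504, -0.1752]))
```

Emit:
step_arm(targets=[[0,0,-10,0.12,0.01,-0.035],[0,0,-10,0.12,0.01,-0.035],[0,0,-10,0.12,0.01,-0.035],[0,0,-10,0.12,0.01,-0.035],[0,0,0,0.118,0.01,-0.035],[0,0,0,0,0,0]])

```text
t: 6.58
tcp_pos: [0.3402, -0.3114, 0.2197]
ee_rot: [[-0.108, 0.994, 0.002], [0.994, 0.108, 0.001], [0.001, 0.002, -1.0]]
ft_force: [0.1, -0.3, -2.1]
finger_gap: 0.087
grip_force: 44.6
```

```bash
python3 - <<'E'
from h import *
to([.594,-.0394,.22],Rtool(.104,0))
E
```

```text
t 6.575 p [ 0.3402 -0.3114  0.2197] q [ 0.88  0.05 -0.23  2.04  0.01  1.06  0.75] F [ 0.1 -0.3 -2.1] 0.08689178374076731 44.62545990943909
(array([242.8, 281.8,   0.7]), array([ 0.0024, -0.0013,  0.0047]))
```

Emit:
step_arm(targets=[[20,23,0,0,0,0.005],[35,40,0,0,0,0],[40,46,0,0,0,0],[40,47,0,0,0,0],[40,47,0,0,0,0],[35,41,0,0,0,0],[20,23,0,0,0,0],[13,15,0,0,0,0],[0,0,0,0,0,0],[0,0,0,0,0,0],[0,0,0,0,0,0]])

```text
t: 7.95
tcp_pos: [0.5933, -0.0455, 0.2208]
ee_rot: [[-0.095, 0.995, 0.001], [0.995, 0.095, -0.003], [-0.003, 0.0, -1.0]]
ft_force: [0.9, 0.6, -1.1]
finger_gap: 0.088
grip_force: 44.5
```

```bash
python3 - <<'E'
from h import *
to([.594,-.0394,.22],Rtool(.104,0))
f=grab('top');g=grab('side')
def crop(f,u,v,w,h,s): return cv2.resize(cv2.convertScaleAbs(f['color'][v:v+h,u:u+w,::-1],alpha=1.4,beta=10),None,fx=s,fy=s,interpolation=cv2.INTER_CUBIC)
cv2.imwrite('pics/m3.png',np.hstack([crop(f,285,130,100,125,4),crop(g,240,110,100,125,4)]))
s=telemetry.sense();p,R=s['tcp_pos'],s['ee_rot']
P=cloud(g);m=(P[...,2]>.155)&(P[...,2]<.27)&(abs(P[...,1]+.04)<.06)&(P[...,0]>.5)&(P[...,0]<.68)
q=(P[m]-p)@R;q=q[q[:,2]>.005];print(len(q),q.min(0),q.max(0),np.median(q,0))
if len(q)>10:
  # plane through lower plate
  c0=q.mean(0);n=np.linalg.svd(q-c0)[2][2];print('plane',c0,n)
E
```

```text
t 7.95 p [ 0.5933 -0.0455  0.2208] q [ 0.41  0.33 -0.49  1.73  0.17  1.13 -0.03] F [ 0.9  0.6 -1.1] 0.08815200833226497 44.459227323532104
(array([6. , 1.3, 0.8]), array([ 0.0005,  0.0026, -0.0085]))
326 [-0.04948907 -0.00660728  0.00512676] [0.05418841 0.00362277 0.05513601] [ 0.0144852  -0.00420675  0.02953529]
plane [ 0.01168849 -0.00366272  0.02989637] [-0.0260474   0.99960833 -0.01023326]
```

View pics/m3.png

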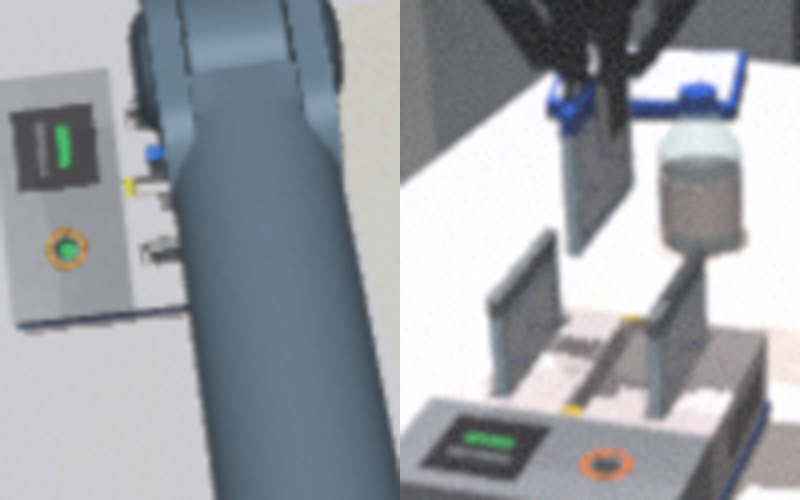

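```bash
python3 - <<'E'
from h import *
s=telemetry.sense();p,R=s['tcp_pos'],s['ee_rot']
P=cloud(load('side'))
def fit(c,z0,z1,yaw=.104):
    u=np.array([np.cos(yaw),np.sin(yaw)]);v=np.array([-u[1],u[0]])
    d=P[...,:2]-c;a=d@u;b=d@v
    m=(abs(a)<.015)&(abs(b)<.044)&(P[...,2]>z0)&(P[...,2]<z1)
    q=np.c_[a[m],b[m],P[m][:,2]-.1]
    for _ in range(5):
        A=np.c_[np.ones(len(q)),q[:,1],q[:,2]];x=np.linalg.lstsq(A,q[:,0],rcond=None)[0];e=q[:,0]-A@x;q=q[abs(e)<max(2*e.std(),.001)]
    bb=b[(abs(a)<.02)&(abs(b)<.065)&(P[...,2]>z0)&(P[...,2]<z1)]
    print(len(q),'offset mm',x[0]*1000,'slope b',x[1],'slope z',x[2],'std',e.std()*1000,'b range',np.percentile(bb,[1,99])*1000,'mean z',q[:,2].mean())
sl=np.array([.594,-.0394]);u=np.array([np.cos(.104),np.sin(.104)])
fit(sl+.05*u,.08,.132);fit(sl-.05*u,.08,.132);fit(sl,.172,.215)
E
```

```text
220 offset mm -3.2928262619344757 slope b 0.0005974401004884438 slope z -0.0032121405977837587 std 0.5966171149862177 b range [-47.35275387  52.10823548] mean z 0.006516817533610361
192 offset mm -3.326387790426299 slope b -0.004446792042294858 slope z -0.001320250477312053 std 0.4660472659590011 b range [-48.57795145  52.5063212 ] mean z 0.006533609503332809
193 offset mm -3.5259487942477343 slope b 0.005787637043830111 slope z -0.018227435703441985 std 0.45443944308070244 b range [-52.84461371  46.77670959] mean z 0.09284486215358614
```

Emit:
step_arm(targets=[[5,2.3,0,0.016,0,-0.008],[0,0,25,0,0,0],[0,0,25,0,0,0],[0,0,15,0,0,0],[0,0,5,0,0,0],[0,0,0,0,0,0],[0,0,0,0,0,0]])

```text
t: 8.93
tcp_pos: [0.5959, -0.0382, 0.1521]
ee_rot: [[-0.106, 0.994, -0.012], [0.994, 0.106, -0.003], [-0.002, -0.013, -1.0]]
ft_force: [0.1, 0.7, -0.9]
finger_gap: 0.089
grip_force: 44.5
```

```bash
cat > fit.py <<'E'
from h import *
def run(zs):
    P=cloud(grab('side'))
    def fit(c,z0,z1,yaw=.104):
        u=np.array([np.cos(yaw),np.sin(yaw)]);v=np.array([-u[1],u[0]])
        d=P[...,:2]-c;a=d@u;b=d@v
        m=(abs(a)<.015)&(abs(b)<.044)&(P[...,2]>z0)&(P[...,2]<z1)
        zm=(z0+z1)/2;q=np.c_[a[m],b[m],P[m][:,2]-zm]
        for _ in range(5):
            A=np.c_[np.ones(len(q)),q[:,1],q[:,2]];x=np.linalg.lstsq(A,q[:,0],rcond=None)[0];e=q[:,0]-A@x;q=q[abs(e)<max(2*e.std(),.001)]
        mm=(abs(a)<.02)&(abs(b)<.065)&(P[...,2]>z0)&(P[...,2]<z1)
        mz=(abs(a)<.012)&(abs(b)<.065)&(P[...,2]>.075)
        print(len(q),'off',(x[0]*1000).round(2),'sb',x[1].round(4),'sz',x[2].round(4),'b',(np.percentile(b[mm],[1,99])*1000).round(1),'z',np.percentile(P[mz][:,2],[.5,99.5]).round(4))
    sl=np.array([.594,-.0394]);u=np.array([np.cos(.104),np.sin(.104)])
    fit(sl+.05*u,.08,.132);fit(sl-.05*u,.08,.132);fit(sl,*zs)
E
python3 - <<'E'
from fit import *
to([.594,-.0394,.0975],Rtool(.104,0));run((.1,.14))
E
```

```text
t 8.925 p [ 0.5959 -0.0382  0.1521] q [ 0.38  0.42 -0.47  1.77  0.22  1.02 -0.07] F [ 0.1  0.7 -0.9] 0.08918060051038192 44.46874737739563
(array([-0.9, -1.4, 54.6]), array([-0.0125,  0.0018,  0.0024]))
221 off -3.3 sb 0.0051 sz -0.0059 b [-46.9  52.3] z [0.0754 0.4881]
196 off -3.28 sb 0.0012 sz -0.0011 b [-49.1  52.7] z [0.0761 0.5437]
156 off -2.34 sb -0.0017 sz -0.0049 b [-48.5  53. ] z [0.1016 0.5231]
```

Emit:
step_arm(targets=[[0,-1,0,0,0,0],[0,0.2,18,0,0,0],[0,0.1,8,0,0,0],[0,0.1,6,0,0,0],[0,0,4,0,0,0],[0,0.1,4,0,0,0],[0,0,0,0,0,0]])

```text
t: 9.85
tcp_pos: [0.5937, -0.0384, 0.1099]
ee_rot: [[-0.106, 0.994, -0.015], [0.994, 0.106, -0.003], [-0.001, -0.015, -1.0]]
ft_force: [1.0, 0.1, -1.3]
finger_gap: 0.088
grip_force: 45.1
```

```bash
python3 - <<'E'
from fit import *
to([.594,-.0394,.0975],Rtool(.104,0));run((.08,.1))
E
```

```text
t 9.85 p [ 0.5937 -0.0384  0.1099] q [ 0.37  0.47 -0.46  1.8   0.25  0.95 -0.09] F [ 1.   0.1 -1.3] 0.08811573050339704 45.08778512477875
(array([-1. ,  0.4, 12.4]), array([-0.0151,  0.001 ,  0.0024]))
215 off -3.26 sb -0.0016 sz -0.0008 b [-46.1  52.4] z [0.0754 0.439 ]
189 off -3.24 sb -0.0057 sz -0.003 b [-48.7  52.4] z [0.076  0.5244]
82 off -4.86 sb -0.0036 sz 0.0305 b [-48.4  53.4] z [0.0765 0.4845]
```

It has entered the slot without contact. Lowering to the floor slowly.

Emit:
step_arm(targets=[[0,0.5,4,0,0,0],[0,0.1,4,0,0,0],[0,0,2,0,0,0],[0,0,1.5,0,0,0],[0,0,0,0,0,0],[0,0,0,0,0,0]])

```text
t: 10.65
tcp_pos: [0.5943, -0.0384, 0.0995]
ee_rot: [[-0.106, 0.994, -0.014], [0.994, 0.106, -0.003], [-0.002, -0.015, -1.0]]
ft_force: [0.4, 0.8, -0.5]
finger_gap: 0.091
grip_force: 45.2
```

Emit:
step_arm(targets=[[0,0,1.5,0,0,0],[0,0,1.5,0,0,0],[0,0,1,0,0,0],[0,0,0,0,0,0]])

```text
t: 11.15
tcp_pos: [0.5948, -0.0386, 0.0993]
ee_rot: [[-0.106, 0.994, -0.015], [0.994, 0.105, -0.005], [-0.003, -0.015, -1.0]]
ft_force: [-6.6, -0.5, 16.7]
finger_gap: 0.087
grip_force: 47.8
```

Emit:
step_arm(targets=[[0,0,1,0,0,0],[0,0,1,0,0,0],[0,0,0,0,0,0]])

```text
t: 11.52
tcp_pos: [0.5949, -0.0386, 0.0993]
ee_rot: [[-0.105, 0.994, -0.015], [0.994, 0.105, -0.005], [-0.004, -0.015, -1.0]]
ft_force: [-10.7, -1.3, 26.0]
finger_gap: 0.086
grip_force: 49.0
```

Firm contact. I'll back off the push, open a little (neighbours are close) and check the height.

Emit:
step_arm(targets=[[0,0,-4,0,0,0],[0,0,0,0,0,0]])

```text
t: 11.78
tcp_pos: [0.5956, -0.0386, 0.0994]
ee_rot: [[-0.106, 0.994, -0.012], [0.994, 0.106, -0.004], [-0.002, -0.012, -1.0]]
ft_force: [-1.7, -0.6, 7.9]
finger_gap: 0.092
grip_force: 46.7
```

Emit:
step_arm(targets=[[0,0,0,0,0,0],[0,0,0,0,0,0],[0,0,0,0,0,0]], gripper=26)

```text
t: 12.15
tcp_pos: [0.5939, -0.0384, 0.0968]
ee_rot: [[-0.106, 0.994, -0.015], [0.994, 0.106, -0.003], [-0.001, -0.016, -1.0]]
ft_force: [-0.3, -0.4, 0.3]
finger_gap: 0.303
grip_force: 0.0
```

Emit:
step_arm(targets=[[0,0,-20,0,0,0],[0,0,-30,0,0,0],[0,0,-50,0,0,0],[0,0,-20,0,0,0],[0,0,0,0,0,0]])

```text
t: 12.78
tcp_pos: [0.5977, -0.0379, 0.2202]
ee_rot: [[-0.106, 0.994, -0.009], [0.994, 0.106, -0.004], [-0.003, -0.009, -1.0]]
ft_force: [0.3, 0.4, -0.7]
finger_gap: 0.303
grip_force: 0.0
```

```bash
python3 - <<'E'
from fit import *
run((.08,.132));g=load('side');f=grab('top')
P=cloud(g);c=lambda n:P[n]
sl=np.array([.594,-.0394]);u=np.array([np.cos(.104),np.sin(.104)]);v=np.array([-u[1],u[0]])
for k in(-.05,0,.05):
    d=P[...,:2]-sl-k*u;m=(abs(d@u)<.008)&(abs(d@v)<.05)&(P[...,2]>.08)&(P[...,2]<.16);print(k,np.percentile(P[m][:,2],[90,97,99]),m.sum())
def crop(f,u,v,w,h,s): return cv2.resize(cv2.convertScaleAbs(f['color'][v:v+h,u:u+w,::-1],alpha=1.4,beta=10),None,fx=s,fy=s,interpolation=cv2.INTER_CUBIC)
cv2.imwrite('pics/m4.png',crop(g,230,130,120,120,5))
to([.445,.3265,.19],Rtool(.5,0))
E
```

```text
238 off -3.28 sb 0.0032 sz -0.0092 b [-48.1  52.1] z [0.076  0.5444]
186 off -3.41 sb -0.0023 sz 0.0081 b [-48.5  52. ] z [0.0756 0.5453]
195 off -3.73 sb -0.0071 sz -0.0101 b [-46.6  52. ] z [0.0763 0.5464]
-0.05 [0.13661796 0.13730446 0.13785663] 342
0 [0.13635015 0.13735985 0.13798782] 355
0.05 [0.13414197 0.13533632 0.13580925] 378
t 12.875 p [ 0.5951 -0.0382  0.2165] q [ 0.4   0.35 -0.49  1.71  0.18  1.14 -0.04] F [-0.3  0.2 -0.5] 0.30594560801339693 0.0
(array([ 378.6, -110.1,   27.7]), array([-0.0166, -0.0018, -0.3936]))
```

View pics/m4.png

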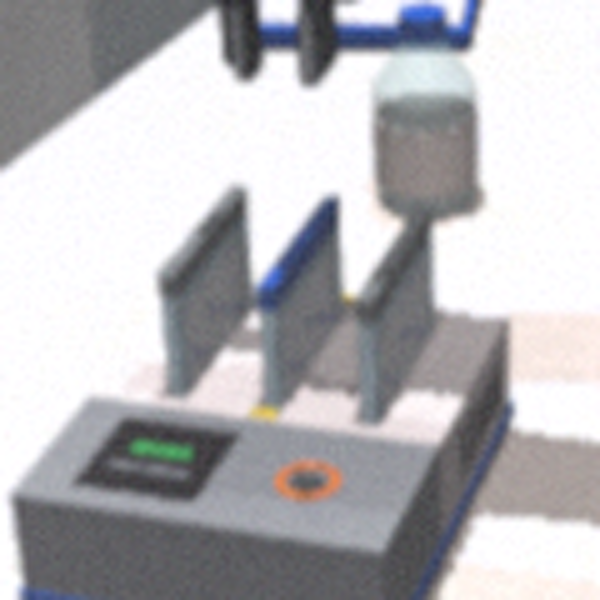

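All three cassettes stand at the same height, with the blue one seated between the yellow tabs at (265,412) and (348,297) and released. Now the stylus.

Emit:
step_arm(targets=[[30,-15,0,-0.0166,0,0],[45,-23,0,0,0,0],[50,-25,0,0,0,0],[50,-25,0,0,0,0],[50,-25,0,0,0,0],[50,-25,0,0,0,0],[40,-20,0,0,0,0],[20,-10,0,0,0,0],[10,-5,0,0,0,0],[0,0,0,0,0,0],[0,0,0,0,0,0]], gripper=45)

```text
t: 14.25
tcp_pos: [0.3881, 0.285, 0.2162]
ee_rot: [[-0.104, 0.995, 0.001], [0.995, 0.104, -0.002], [-0.002, 0.001, -1.0]]
ft_force: [0.6, 0.2, 0.1]
finger_gap: 0.524
grip_force: 0.0
```

```bash
python3 - <<'E'
from h import *
to([.4437,.327,.19],Rtool(.104,0))
g=grab('side');s=telemetry.sense();P=cloud(g);hs=cv2.cvtColor(g['color'],cv2.COLOR_RGB2HSV)
m=(P[...,2]>.065)&(P[...,2]<.145)&(abs(P[...,1]-.327)<.03)&(abs(P[...,0]-.444)<.025)
q=P[m];print(len(q))
for a,b in((.07,.085),(.085,.1),(.1,.12),(.12,.13)):
    k=q[(q[:,2]>a)&(q[:,2]<b)];print(a,np.median(k,0),k.min(0),k.max(0))
    # circle fit, known r=8mm
    from scipy.optimize import least_squares
    r=least_squares(lambda c:np.hypot(k[:,0]-c[0],k[:,1]-c[1])-.008,[.444,.322],loss='soft_l1',f_scale=.001).x;print('c',r)
E
```

```text
t 14.25 p [0.3881 0.285  0.2162] q [ 0.    0.14 -0.77  1.98  0.11  1.07 -0.71] F [0.6 0.2 0.1] 0.5244753764456396 0.0
(array([36. , 59.6, 26.2]), array([0.001 , 0.0025, 0.    ]))
329
0.07 [0.44098855 0.33544355 0.07796079] [0.43679492 0.32483943 0.070017  ] [0.45268061 0.33879833 0.08474608]
c [0.44510834 0.32900185]
0.085 [0.4410319  0.33472175 0.09242295] [0.43649035 0.32429373 0.08520106] [0.4510394  0.33749565 0.09993314]
c [0.44513388 0.32864105]
0.1 [0.4408596  0.33498173 0.11046478] [0.436505   0.32398977 0.10012534] [0.45202599 0.33836595 0.11975357]
c [0.44508364 0.32858229]
0.12 [0.4417127  0.33499327 0.12544375] [0.43604322 0.32815849 0.12039802] [0.4515083  0.3377011  0.12999709]
c [0.43981137 0.34154552]
```

Emit:
step_arm(targets=[[15,25,0,0,0,0],[15,25,10,0,0,0],[6.5,10.5,10,0,0,0],[0,0,6,0,0,0],[0,0,0,0,0,0],[0,0,0,0,0,0]])

```text
t: 15.05
tcp_pos: [0.4432, 0.3288, 0.1911]
ee_rot: [[-0.106, 0.994, 0.002], [0.994, 0.106, -0.002], [-0.002, 0.002, -1.0]]
ft_force: [-0.5, -1.1, 0.1]
finger_gap: 0.527
grip_force: 0.0
```

```bash
python3 - <<'E'
from h import *
to([.4445,.3275,.084],Rtool(.104,0))
f=grab('top');g=grab('side')
def crop(f,u,v,w,h,s): return cv2.resize(cv2.convertScaleAbs(f['color'][v:v+h,u:u+w,::-1],alpha=1.4,beta=10),None,fx=s,fy=s,interpolation=cv2.INTER_CUBIC)
cv2.imwrite('pics/m5.png',np.hstack([crop(f,165,180,100,120,4),crop(g,230,240,100,120,4)]))
E
```

```text
t 15.05 p [0.4432 0.3288 0.1911] q [-0.08  0.33 -0.74  1.85  0.25  1.06 -0.81] F [-0.5 -1.1  0.1] 0.5273446898709119 0.0
(array([ -1.2,   1. , 107.1]), array([0.0021, 0.0022, 0.0026]))
```

View pics/m5.png

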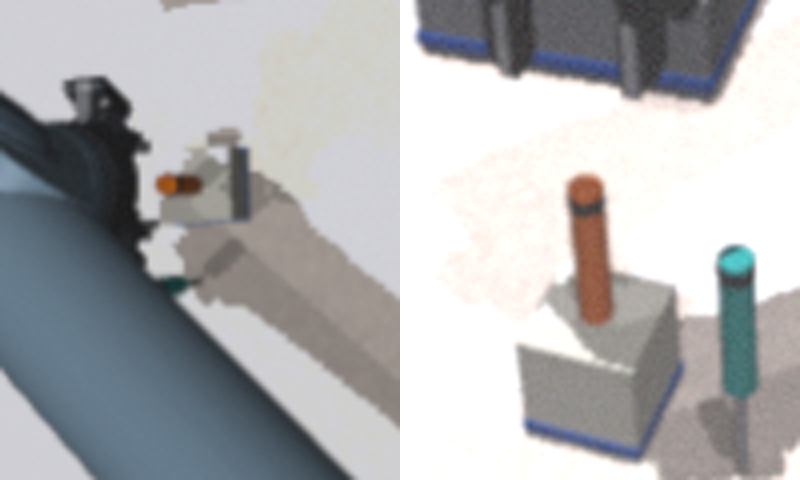

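Side view: the fingers at (510,72) and (632,92) straddle the orange stylus at (586,185), and the teal one at (737,260) is clear. Descending.

Emit:
step_arm(targets=[[-1,1,20,0,0,0],[0,0,30,0,0,0],[0,0,30,0,0,0],[0,0,20,0,0,0],[0,0,7,0,0,0],[0,0,0,0,0,0]])

```text
t: 15.9
tcp_pos: [0.445, 0.3284, 0.0837]
ee_rot: [[-0.106, 0.994, 0.002], [0.994, 0.106, -0.001], [-0.001, 0.002, -1.0]]
ft_force: [-0.2, 1.4, 0.7]
finger_gap: 0.526
grip_force: 0.0
```

Emit:
step_arm(targets=[[0,0,0,0,0,0],[0,0,0,0,0,0],[0,0,0,0,0,0],[0,0,0,0,0,0],[0,0,0,0,0,0]], gripper=0, grip_force=30)

```text
t: 16.52
tcp_pos: [0.4458, 0.329, 0.0851]
ee_rot: [[-0.106, 0.994, 0.004], [0.994, 0.106, -0.0], [-0.001, 0.004, -1.0]]
ft_force: [-0.8, 0.3, 6.2]
finger_gap: 0.174
grip_force: 29.6
```

Emit:
step_arm(targets=[[0,0,-2,0,0,0],[0,0,-15,0,0,0],[0,0,-30,0,0,0],[0,0,-40,0,0,0],[0,0,-25,0,0,0],[0,0,0,0,0,0]], grip_force=60)

```text
t: 17.27
tcp_pos: [0.4459, 0.3296, 0.1986]
ee_rot: [[-0.106, 0.994, 0.007], [0.994, 0.106, 0.001], [0.001, 0.007, -1.0]]
ft_force: [-1.1, 0.1, -1.0]
finger_gap: 0.17
grip_force: 58.9
```

```bash
python3 - <<'E'
from h import *
f=load('top')
to([.5425,.0655,.197],Rtool(.104,0))
E
```

```text
t 17.275 p [0.4459 0.3296 0.1986] q [-0.07  0.32 -0.74  1.84  0.25  1.07 -0.81] F [-1.1  0.1 -1. ] 0.17017986925124542 58.91010761260986
(array([-272.9,   68. ,    1.9]), array([ 0.0066, -0.0005,  0.0025]))
```

Emit:
step_arm(targets=[[-25,6,0,0.0066,0,0],[-45,11,0,0,0,0],[-50,13,0,0,0,0],[-50,13,0,0,0,0],[-45,11,0,0,0,0],[-35,9,0,0,0,0],[-23,5,0,0,0,0],[0,0,0,0,0,0],[0,0,0,0,0,0],[0,0,0,0,0,0]])

```text
t: 18.52
tcp_pos: [0.5406, 0.0663, 0.1958]
ee_rot: [[-0.11, 0.994, -0.005], [0.994, 0.11, -0.001], [-0.001, -0.005, -1.0]]
ft_force: [0.6, 0.2, 0.3]
finger_gap: 0.173
grip_force: 58.9
```

```bash
python3 - <<'E'
from h import *
to([.5425,.0655,.167],Rtool(.104,0))
f=grab('top');g=grab('side')
def crop(f,u,v,w,h,s): return cv2.resize(cv2.convertScaleAbs(f['color'][v:v+h,u:u+w,::-1],alpha=1.4,beta=10),None,fx=s,fy=s,interpolation=cv2.INTER_CUBIC)
cv2.imwrite('pics/m6.png',np.hstack([crop(f,275,150,66,100,6),crop(g,260,150,66,100,6)]))
s=telemetry.sense();p=s['tcp_pos'];P=cloud(g)
m=(P[...,2]>.1)&(P[...,2]<.18)&(abs(P[...,1]-.065)<.03)&(abs(P[...,0]-.5425)<.03)
q=P[m]
for a in np.arange(.11,.19,.01):
    k=q[abs(q[:,2]-a)<.005]
    if len(k)>3: print(a.round(2),len(k),np.median(k,0))
print('tip pix',pix(g,p-[0,0,.08]),pix(f,p-[0,0,.08]),'hole pix by geometry',pix(g,[.5431,.0661,.07]),pix(f,[.5431,.0661,.07]))
hs=cv2.cvtColor(g['color'],cv2.COLOR_RGB2HSV)
m=(hs[...,0]>3)&(hs[...,0]<20)&(hs[...,1]>140)&(hs[...,2]>120);m[:, :260]=0;m[:,340:]=0;m[:205]=0;m[250:]=0
v,u=np.where(m);print(len(u));c=cv2.fitEllipse(cv2.convexHull(np.c_[u,v].astype(np.float32)));print('ring side',c,world(g,*c[0],z=.07))
E
```

```text
t 18.525 p [0.5406 0.0663 0.1958] q [ 0.34  0.29 -0.62  1.86  0.19  1.06 -0.24] F [0.6 0.2 0.3] 0.17297470001425322 58.89754593372345
(array([-1. ,  2. , 28.8]), array([-0.0054,  0.0007,  0.0057]))
0.12 7 [0.53966673 0.06686736 0.11993282]
0.13 10 [0.53891905 0.0676289  0.13026484]
0.14 12 [0.53842179 0.06732525 0.13986687]
0.15 11 [0.53846121 0.06762879 0.14843   ]
0.16 10 [0.53887405 0.06724852 0.16078238]
0.17 11 [0.53976558 0.06809645 0.17266901]
0.18 14 [0.53655963 0.07218975 0.17749284]
tip pix [291.02736487 209.04177367] [299.975326   191.23275604] hole pix by geometry [291.13190114 225.98864071] [300.93690148 191.8202795 ]
0Traceback (most recent call last):
  File "<stdin>", line 15, in <module>
cv2.error: OpenCV(4.12.0) /io/opencv/modules/imgproc/src/shapedescr.cpp:356: error: (-215:Assertion failed) n >= 0 && (depth == CV_32F || depth == CV_32S) in function 'fitEllipseNoDirect'
```

View pics/m6.png

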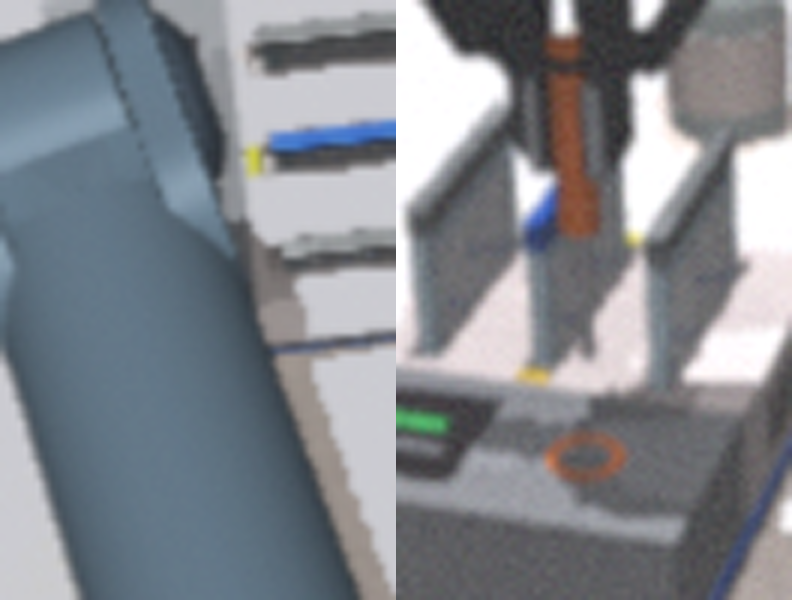

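```bash
python3 - <<'E'
from h import *
from scipy.optimize import least_squares
g=load('side');P=cloud(g)
m=(P[...,2]>.137)&(P[...,2]<.168)&(abs(P[...,1]-.065)<.025)&(abs(P[...,0]-.5425)<.025)
hs=cv2.cvtColor(g['color'],cv2.COLOR_RGB2HSV);m&=(hs[...,0]<20)&(hs[...,1]>100)
for lo,hi in((.137,.152),(.152,.168)):
    k=P[m&(P[...,2]>lo)&(P[...,2]<hi)];print(len(k),least_squares(lambda c:np.hypot(k[:,0]-c[0],k[:,1]-c[1])-.008,[.541,.064],loss='soft_l1',f_scale=.001).x)
print('ring',world(g,291.5,226.2,z=.07),'tip',world(g,291.5,208.3,z=.1158))
E
```

```text
0 [0.541 0.064]
0 [0.541 0.064]
ring [0.54193075 0.06659408 0.07      ] tip [0.54147885 0.06217356 0.1158    ]
```

```bash
python3 - <<'E'
from h import *
from scipy.optimize import least_squares
g=load('side');P=cloud(g);hs=cv2.cvtColor(g['color'],cv2.COLOR_RGB2HSV)
c=g['color'].astype(int);m=(c[...,0]>1.5*c[...,2])&(c[...,0]>60)
m[:, :270]=0;m[:,310:]=0;m[:150]=0;m[192:]=0
v,u=np.where(m);q=P[m];print(len(q),q.min(0),q.max(0))
for lo,hi in((.13,.15),(.15,.165),(.165,.19)):
    k=q[(q[:,2]>lo)&(q[:,2]<hi)]
    if len(k)>5: print(len(k),least_squares(lambda c:np.hypot(k[:,0]-c[0],k[:,1]-c[1])-.008,[.541,.064],loss='soft_l1',f_scale=.001).x,np.median(k,0))
m=(c[...,0]>1.5*c[...,2])&(c[...,0]>60);m[:, :275]=0;m[:,310:]=0;m[:212]=0;m[240:]=0
v,u=np.where(m);e=cv2.fitEllipse(cv2.convexHull(np.c_[u,v].astype(np.float32)));print(len(u),e,world(g,*e[0],z=.07), 'ring pts depth mean',np.nanmean(P[m],0))
E
```

```text
157 [nan nan nan] [nan nan nan]
47 [0.54040262 0.0651727 ] [0.53647351 0.07138505 0.18113296]
53 ((287.15509033203125, 220.78985595703125), (12.960874557495117, 22.963642120361328), 130.35508728027344) [0.56125179 0.04947905 0.07      ] ring pts depth mean [0.54848129 0.06123501 0.07147476]
```

Ring at side pixel (291.5,226) and tip at (291.5,208), so the tip is nearly above the hole and needs about 2 mm more in x and 1 mm in y. Going down through the hole.

Emit:
step_arm(targets=[[1,2,0,-0.005,0,0],[0,0,20,0,0,0],[0,0,15,0,0,0],[0,0,8,0,0,0],[0,0,6,0,0,0],[0,0,5,0,0,0],[0,0,0,0,0,0]])

```text
t: 19.5
tcp_pos: [0.5432, 0.0653, 0.1418]
ee_rot: [[-0.106, 0.994, 0.0], [0.994, 0.106, -0.001], [-0.001, -0.0, -1.0]]
ft_force: [-0.0, -0.8, -0.1]
finger_gap: 0.17
grip_force: 58.9
```

Emit:
step_arm(targets=[[0,0,3,0,0,0],[0,0,3,0,0,0],[0,0,0,0,0,0],[0,0,0,0,0,0]])

```text
t: 20.0
tcp_pos: [0.5434, 0.0653, 0.1361]
ee_rot: [[-0.106, 0.994, 0.001], [0.994, 0.106, -0.001], [-0.001, 0.0, -1.0]]
ft_force: [0.7, 0.0, -0.9]
finger_gap: 0.171
grip_force: 58.9
```

Emit:
step_arm(targets=[[1,0,3,0,0,0],[0,0,3,0,0,0],[0,0,2,0,0,0],[0,0,0,0,0,0],[0,0,0,0,0,0]])

```text
t: 20.62
tcp_pos: [0.5434, 0.0664, 0.1284]
ee_rot: [[-0.106, 0.994, 0.001], [0.994, 0.106, -0.001], [-0.001, 0.001, -1.0]]
ft_force: [-0.3, 0.9, 2.6]
finger_gap: 0.173
grip_force: 59.2
```

Emit:
step_arm(targets=[[0,0,2,0,0,0],[0,0,2,0,0,0],[0,0,0,0,0,0],[0,0,0,0,0,0]])

```text
t: 21.12
tcp_pos: [0.5434, 0.0664, 0.1243]
ee_rot: [[-0.106, 0.994, 0.001], [0.994, 0.106, -0.001], [-0.001, 0.001, -1.0]]
ft_force: [-0.5, 0.7, 5.8]
finger_gap: 0.173
grip_force: 59.5
```

Emit:
step_arm(targets=[[0,0,1,0,0,0],[0,0,1,0,0,0],[0,0,0,0,0,0],[0,0,0,0,0,0]])

```text
t: 21.62
tcp_pos: [0.5438, 0.0665, 0.1238]
ee_rot: [[-0.106, 0.994, 0.001], [0.994, 0.106, -0.002], [-0.002, 0.001, -1.0]]
ft_force: [-3.4, 0.2, 11.9]
finger_gap: 0.172
grip_force: 60.6
```

The force followed the spring (2.6, then 5.8 N), then a hard stop at 12 N with the tip at the expected depth. I'll hold, check and hand in.

Emit:
step_arm(targets=[[0,0,0.5,0,0,0],[0,0,0,0,0,0],[0,0,0,0,0,0],[0,0,0,0,0,0],[0,0,0,0,0,0],[0,0,0,0,0,0],[0,0,0,0,0,0],[0,0,0,0,0,0]])

```text
t: 22.62
tcp_pos: [0.5439, 0.0666, 0.1238]
ee_rot: [[-0.106, 0.994, 0.002], [0.994, 0.106, -0.002], [-0.002, 0.001, -1.0]]
ft_force: [-5.3, 0.1, 14.7]
finger_gap: 0.17
grip_force: 60.8
```

```bash
python3 - <<'E'
from h import *
g=grab('side');s=telemetry.sense();print(s['tcp_pos'],s['ft_force'],s['grip_force'])
cv2.imwrite('pics/m7.png',cv2.resize(cv2.convertScaleAbs(g['color'][130:250,220:360,::-1],alpha=1.4,beta=10),None,fx=5,fy=5,interpolation=cv2.INTER_CUBIC))
E
```

```text
[0.54392754 0.06657343 0.12373753] [-3.92276097 -1.21608816 14.16563242] 60.781402587890625
```

View pics/m7.png

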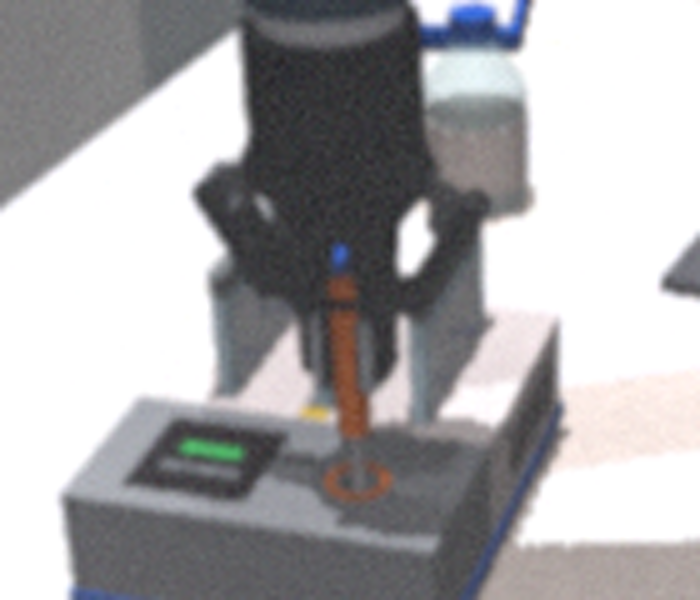

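The shaft goes through the orange ring at (357,480), the cassettes still stand, and the push is a steady 14 N.

```bash
python3 -c "
from bench import robot
print(robot.sign_off())"
```

```text
the job is handed in; nothing more can be done
None
```

The job is handed in: the blue-banded cassette is seated and released in the yellow-tabbed slot, and the gripper is holding the orange stylus through the ringed hole with the green key on its stop at a steady 14 N, after about 23 s.

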